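# Unlock the comb steriliser after its cycle

## Task

The small steriliser has finished its cycle: open it up so that its lid can be taken off later. First let the pressure out by pushing the exhaust lever round until it lies in line over the outlet pipe, then push the arms of the star wheel anticlockwise a good half turn so that the screw's foot lifts out of the cup in the lid, and last push the free front end of the clamping bar to the left, round its back post, until the bar is clear of the lid. Push everything with the tips of the shut fingers without pinching lever, arms or bar, leave the lid seated and the comb, clips, scissors and jar where they lie, and finish clear of everything.

Things in the scene. Friction and masses are not known exactly. Their poses are not given: they have to be found in the camera images.
- steriliser: fixed pressure steriliser: bright pot 168 mm across on a black foot, rim at 123 mm. Origin: centre of its foot on the worktop; x runs from the bar's catch stud (front, -92 mm) over the lid's centre to its hinge post (back, +92 mm), y to the left; the exhaust cock is at the right front, 26 degrees from -y towards -x, its outlet pointing outwards. Stands turned -6 to 33 degrees anticlockwise
- vent (a joint): exhaust lever on the cock, vertical axis; 0 = shut, lever across the pipe, pointing to the robot's side; grows anticlockwise from above as its end is pushed away from the pot; 1.57 = open, lever in line over the outlet, pointing straight away from the pot; stop at 1.60. Stays where it is left; 2 N at the end moves it. Starts at 0 to 0.4
- vent_pivot (a point): point on the exhaust lever's axis, 125 mm from the steriliser's centre line, at the lever's mid height, 157 mm above the worktop
- vent_grip (a point): middle of the lever's black sleeve, 45 mm out from its axis, x points out along the lever; sleeve 12 mm wide, 12 mm high (151 to 163 mm above the worktop), 36 mm long, ending 65 mm from the axis. About 40 mm free between it and the pot's rim; nothing near it rises above 140 mm except the cock itself, the bar and the wheel
- wheel (a joint): three-armed star wheel on the clamping screw, vertical axis; 0 = fully tight, grows anticlockwise from above, stop at 3.5; starts at 0 to 1.0. Climbs 1.8 mm a radian; below about 2.1 the screw's foot sits in the lid's cup and locks the bar. Stays where left; 2 N at an arm's end turns it. Bar across the lid and wheel at 0: star_a points along the bar to its free front end
- wheel_center (a point): centre of the star wheel on its axis, at the arms' mid height: 185 mm above the worktop when tight, 191 mm when backed off. Hub 25 mm across, from 14 mm below to 13 mm above this point. The bar's top (158 mm) with a 7 mm high collar 30 mm across lies under it; the heads of stud and post, 92 mm from the axis, reach 164 mm
- star_a (a point): middle of the pushed part of one of the three equal arms (120 degrees apart) of the star wheel, 36 mm from the wheel's axis; x points out along the arm; arm 10 mm thick, ending in a 16 mm black ball, 50 mm from the axis to its end
- star_b (a point): middle of the pushed part of one of the three equal arms (120 degrees apart) of the star wheel, 36 mm from the wheel's axis; x points out along the arm; arm 10 mm thick, ending in a 16 mm black ball, 50 mm from the axis to its end
- star_c (a point): middle of the pushed part of one of the three equal arms (120 degrees apart) of the star wheel, 36 mm from the wheel's axis; x points out along the arm; arm 10 mm thick, ending in a 16 mm black ball, 50 mm from the axis to its end
- bar (a joint): bright flat clamping bar over the lid; hinged at the back post on a vertical axis, 0 = across the lid and hooked on the stud, grows clockwise from above as its front end swings left and away from the robot; stop at 1.80. Carries the star wheel. Stiff: about 4 N at bar_push; stays where it is left. While the foot is in the cup it has only about 0.1 rad of play
- bar_pivot (a point): on the bar's hinge axis, mid height of the bar (152 mm above the worktop); the wheel's axis is 92 mm along the bar from here
- bar_push (a point): point on the bar's middle line 160 mm from its hinge, beyond the star wheel, at mid height (152 mm); x points along the bar outwards. Bar 26 mm wide and 12 mm thick (146 to 158 mm above the worktop), here free on its right side (the steriliser's -y side), where the finger pushes; the stud's head (19 mm across) stands 24 mm further out on the bar's line; the lid's top below lies at 127 mm
- lid: loose bright round lid, 149 mm across, 12 mm thick with a 36 mm cup and a small safety valve on top, lying in the pot's rim; origin at the centre of its underside, 115 mm above the worktop. To be left seated
- tail_comb: black tail comb, 222 mm long, lying on the worktop behind the pot; origin at its centre. Not to be disturbed
- thinning_scissors: bright thinning scissors, 208 mm long, lying on the right of the pot; origin at their centre. Not to be disturbed
- clip_black: black hair clip, 104 mm long, lying at the front left; origin at its centre. Not to be disturbed
- pot_2: white flat jar, 84 mm across and 27 mm high, on the right; origin at the centre of its underside. Not to be disturbed
- duckbill_0: slim metal clip, 81 mm long, lying at the right front; origin at its centre. Not to be disturbed

How it is judged:
By the outcome, as a careful person would: the job done as asked, in the order asked, and still so for the second after the job is handed in, with the robot touching nothing.
It also fails if it takes over 66 s, if anything falls off the work surface, if the arm or the gripper's body presses on something with over 40 N, if the wrist force passes 120 N, or if a joint passes its speed limit or range.

## Robot

A 6-joint arm with a two-finger parallel gripper is mounted at the origin on a cart in front of the work surface, level with it; the furniture and walls round the work are solid. World frame = base frame: x ahead of the robot, y to its left, z up, the work surface at z = 0. Lengths are in m, angles in rad, forces in N, time in s.
With the tool pointing down it reaches from about 0.3 to 0.875 m from the base axis. Payload 6.4 kg.
Tool frame: the origin (TCP) lies on the centre line of the jaws, within the pads' length; the fingertips stand 14 mm ahead of it and the grasp point (between the pads) lies 5 mm behind it; z points along the fingers, y is the direction in which the jaws open and shut (so a half turn about z gives the same grasp; the last joint's range is limited). The gripper opens to 85 mm and grips with 20 to 120 N. Pads are 22 mm wide; open, the fingers measure 114 mm over their backs; the gripper's body (76 mm by 85 mm) begins 54 mm behind the grasp point. The pads swing forward as they close: fully open they stand 13 mm farther back than shut.
Start: joints at [1.097, 0.181, 1.607, -0, 1.354, -0.206], TCP at [0.152, 0.555, 0.245] pointing down, gripper open.
Joint ranges: [-2.99, 2.99], [-0.89, 2.07], [0.3, 2.58], [-1.14, 4.28], [0, 2.63], [-3.12, 3.12]. Speed limits (rad/s): [2.57, 2.57, 3.01, 3.14, 3.14, 3.14].

## Interface

Orientations are given as a unit quaternion [w, x, y, z].
In Python, from bench import * gives the robot as it stands.
- The arm moves only by the tool servo_tool, never from a script. Its argument "plan" is a list that holds one entry, the list of rows, each a list of 5 numbers: the shift along the world's x, y, z in m, then the turn about the world's z in rad, then the gripper command: -1 is shut, 1 is fully open, values between are in proportion. In form: [[[tx, ty, tz, roll, claw], ...]]. A call has 1 to 8 rows; each row shifts and turns the commanded pose from where the row before left it; what a row does not reach is not made up. A row lasts 1/10 s, in which the tool goes at most 50 mm and 8.59 degrees, less where a joint would pass 70% of its speed; a pose out of reach is approached as far as the arm can. A call with a gripper value outside its range is refused whole. The fingers move at their own pace and stop on an object; the grip force is fixed at half the most. Time passes only in rows, so rows that do not move let the fingers close. It gives the time, the measured TCP pose, the force and the opening at its end, in the units of the state.
- get_obs(): the state, without advancing time (a new reading comes with each control period).
- camera(name): name is "scene" or "top" or "wrist"; returns a dict with "img" (400x640x3 uint8, blue, green, red), "camera_matrix" (3x3 intrinsics, pixels), "rvec" (rotation vector, rad) and "tvec" (3), from world to camera coordinates, as OpenCV has them. Camera axes: x right, y down, z forward; pixel columns grow to the right and rows downward; lengths in m; the calibration is good to about 2 mm. A picture is of the moment at which its call begins. There is no depth.
- hand_in(): hands the job in, once; it reports no verdict.
Trained networks look in a picture, given as the dict that the camera call returned (one of the last four; its "shot" number tells which), for a name from the list of things; names that differ only in an ending like _2 or _b are one class to them, and where a whole thing is asked for, a point or a joint stands for the part that bears it (a point fixed in the world has none). Each returns a list of dicts, best first, with "conf" (0 to 1); they miss things now and then, are a little off and sometimes report something else, mostly with a low value. They report only what shows in the picture. A call takes as long as a camera call.
- trace(picture, thing): "mask" (400x640 bool, what is visible of it) and "rect" ([left, top, right, bottom] as shares, 0 to 1, of the picture: columns of its width, rows of its height, round what is visible of it).
- pinpoint(picture, thing): "centre" ([row, column] as shares, 0 to 1, of the picture: columns of its width, rows of its height: a listed point, or the origin of a listed thing).
The state is a dict: "time_s": time; "q": joint angles; "dq": joint speeds; "joint_efforts": joint torques, N m; "eef_pos": TCP position; "eef_rot": TCP orientation; "wrist_force": force on the tool from outside, world axes, zero at the start; "torque": the same for the moment, N m; "opening": opening from 0.0 (shut) to 1.0 (fully open).
Only numpy, scipy, OpenCV 4.12 (cv2) and the standard library are available. Lean on these libraries where they do the work, as an engineer would, in place of code of your own. Each camera call takes 0.05 s, during which the arm holds its last target.

## Working session

There is one attempt and no reset: what is moved stays moved. The work goes in short steps, Python scripts to look and compute and a tool call to move; the robot and the scene stay as the last step left them, time stands still between calls to the robot, and variables do not carry over. Pictures are saved under pics/ and viewed, and the job is handed in when it is done.

Besides the shell and the picture viewer there is one more tool, called after "Call:" in YAML: its name, and indented under it one key for each argument. servo_tool: Moves the arm, as the interface text tells. Its arguments: {"type":"object","properties":{"plan":{"type":"array"}},"required":["plan"]}

```bash
mkdir -p pics; ls; cat > h.py <<'E'
from bench import *
import numpy as np, cv2
def ray(p,rc):
    K=np.array(p["camera_matrix"]);R,_=cv2.Rodrigues(np.array(p["rvec"],float));t=np.array(p["tvec"],float).ravel()
    r,c=rc; u=c*640; v=r*400
    d=R.T@np.linalg.inv(K)@np.array([u,v,1.0]); o=-R.T@t
    return o,d
def atz(p,rc,z):
    o,d=ray(p,rc); return o+d*(z-o[2])/d[2]
def proj(p,X):
    u,_=cv2.projectPoints(np.array(X,float).reshape(-1,3),np.array(p["rvec"],float),np.array(p["tvec"],float),np.array(p["camera_matrix"],float),None); return u.reshape(-1,2)
E
python3 - <<'E'
from h import *
Z=dict(steriliser=0,vent_pivot=.157,vent_grip=.157,wheel_center=.186,star_a=.186,bar_pivot=.152,bar_push=.152,lid=.115,tail_comb=0,thinning_scissors=0,clip_black=0,pot_2=0,duckbill_0=0)
for n in ["top","scene"]:
    p=camera(n); cv2.imwrite(f"pics/{n}0.png",p["img"])
    for k,z in Z.items():
        for d in pinpoint(p,k)[:4]:
            print(n,k,round(d["conf"],2),np.round(atz(p,d["centre"],z),3)[:2],np.round(np.array(d["centre"])*[400,640]))
print(get_obs())
E
```

```text
pics
top steriliser 0.59 [ 0.469 -0.191] [221. 284.]
top vent_pivot 0.64 [ 0.524 -0.307] [196. 331.]
top vent_grip 0.65 [ 0.488 -0.335] [212. 345.]
top wheel_center 0.94 [ 0.494 -0.183] [210. 274.]
top wheel_center 0.41 [ 0.559 -0.358] [178. 356.]
top wheel_center 0.31 [ 0.448 -0.372] [231. 364.]
top star_a 0.96 [ 0.527 -0.187] [195. 275.]
top star_a 0.85 [ 0.475 -0.204] [219. 284.]
top star_a 0.81 [ 0.491 -0.152] [212. 259.]
top bar_pivot 0.86 [ 0.568 -0.131] [177. 251.]
top bar_push 0.77 [ 0.441 -0.223] [234. 294.]
top lid 0.96 [ 0.495 -0.186] [210. 278.]
top tail_comb 0.79 [ 0.623 -0.157] [162. 270.]
top thinning_scissors 0.88 [ 0.527 -0.493] [197. 401.]
top clip_black 0.63 [ 0.455 -0.023] [228. 218.]
top pot_2 0.81 [ 0.573 -0.376] [180. 355.]
top pot_2 0.22 [ 0.466 -0.196] [223. 286.]
top duckbill_0 0.22 [ 0.493 -0.174] [212. 277.]
scene steriliser 0.82 [ 0.505 -0.195] [262. 299.]
scene vent_pivot 0.54 [ 0.524 -0.307] [181. 345.]
scene vent_grip 0.63 [ 0.448 -0.166] [226. 296.]
scene vent_grip 0.53 [ 0.484 -0.326] [189. 364.]
scene wheel_center 0.7 [ 0.49  -0.177] [198. 292.]
sce
[... 571 characters left out ...]
 299.]
{'time_s': 1.4, 'q': array([ 1.09670876e+00,  1.80792081e-01,  1.60700264e+00, -1.11580113e-05,
        1.35381303e+00, -2.06308244e-01]), 'dq': array([ 1.07878478e-03,  6.85189803e-05, -1.51792778e-04, -1.98699339e-03,
        1.11397879e-03, -6.19709805e-04]), 'joint_efforts': array([ 4.41872510e-05, -4.44840074e+01, -3.51673758e+01, -2.75619186e-04,
        7.68121208e-04,  3.47132857e-05]), 'eef_pos': array([0.15213463, 0.55451795, 0.24529164]), 'eef_rot': array([ 2.61755956e-06,  1.33488801e-01,  9.91050322e-01, -8.93277795e-06]), 'wrist_force': array([ 0.69066049, -0.3660278 , -0.63774294]), 'torque': array([-0.00163796,  0.00768053,  0.03570625]), 'opening': 1.0036902454496217}
```

```bash
python3 - <<'E'
import cv2
a=cv2.imread("pics/top0.png");cv2.imwrite("pics/top0c.png",cv2.resize(a[130:280,190:440],(800,480),interpolation=2))
a=cv2.imread("pics/scene0.png");cv2.imwrite("pics/scene0c.png",cv2.resize(a[140:340,190:450],(780,600),interpolation=2))
E
```

```text
(no output)
```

View pics/top0c.png

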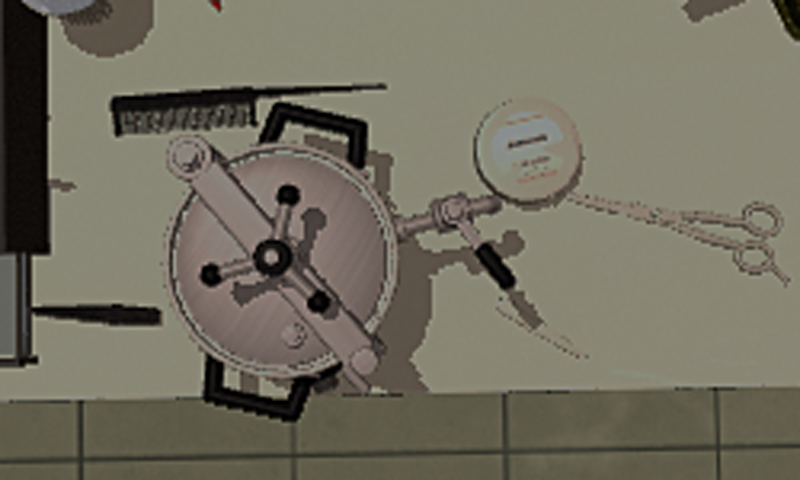

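View pics/scene0c.png

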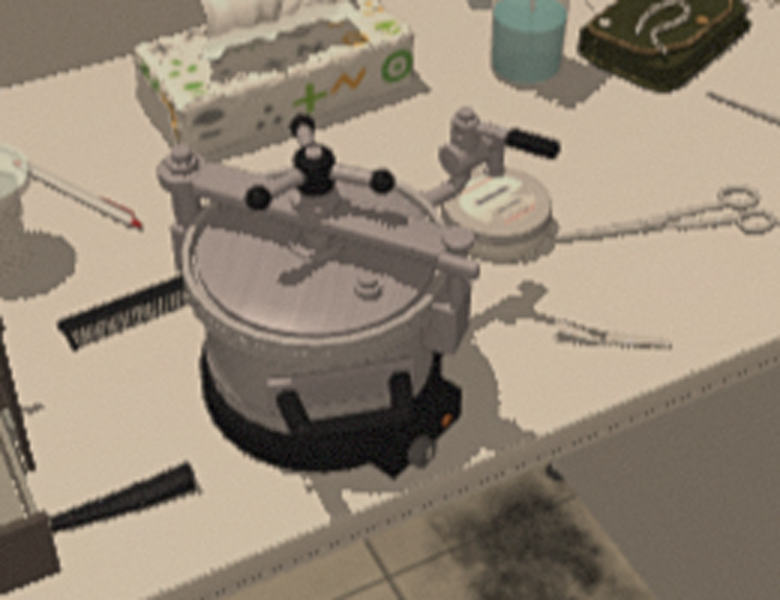

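View pics/scene0.png

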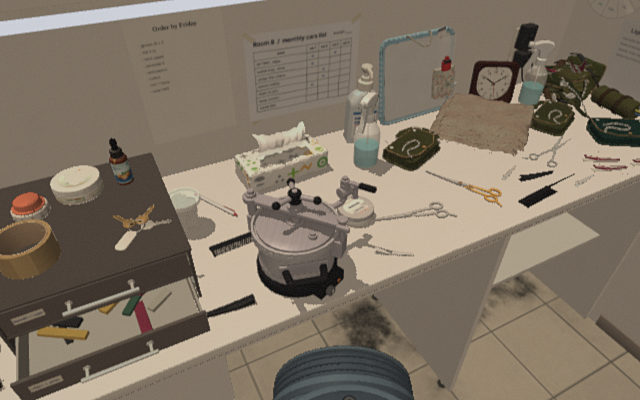

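The top view shows the pot centre at about (0.494, -0.184), turned about 37°. The lever points at about -148°, the star arms at -14°, 106° and -134°, and the bar's front end at about -143°. I'll move over with the fingers shutting.

Call:
servo_tool:
  plan:
    - [[0.013,-0.036,0.012,-0.148,-1],[0.013,-0.036,0.012,-0.148,-1],[0.013,-0.036,0.012,-0.148,-1],[0.013,-0.036,0.012,-0.148,-1],[0.013,-0.036,0.012,-0.148,-1],[0.013,-0.036,0.012,-0.148,-1],[0.013,-0.036,0.012,-0.148,-1],[0.013,-0.036,0.012,-0.148,-1]]

```text
time_s: 2.2
eef_pos: [0.2562, 0.2652, 0.342]
eef_rot: [0.0, 0.666, 0.746, 0.0]
wrist_force: [0.5, 0.6, 0.0]
opening: 0.002
```

Call:
servo_tool:
  plan:
    - [[0.013,-0.036,0,-0.148,-1],[0.013,-0.036,0,-0.148,-1],[0.013,-0.036,0,-0.148,-1],[0.013,-0.036,0,-0.148,-1],[0.013,-0.036,0,-0.148,-1],[0.013,-0.036,0,-0.148,-1],[0.013,-0.036,0,-0.148,-1],[0.013,-0.036,0,-0.148,-1]]

```text
time_s: 3.0
eef_pos: [0.3604, -0.0232, 0.3416]
eef_rot: [0.0, 0.969, 0.247, 0.001]
wrist_force: [0.1, -1.0, 0.1]
opening: -0.002
```

Call:
servo_tool:
  plan:
    - [[0.013,-0.036,0,-0.148,-1],[0.013,-0.036,0,-0.148,-1],[0.013,-0.036,0,-0.148,-1],[0,0,0,-0.148,-1],[0,0,0,-0.148,-1],[0,0,0,-0.148,-1],[0,0,0,0,-1]]

```text
time_s: 3.7
eef_pos: [0.3991, -0.1296, 0.3413]
eef_rot: [0.0, 0.982, -0.191, 0.0]
wrist_force: [1.0, -0.9, -0.7]
opening: -0.001
```

```bash
cat > look.py <<'E'
from h import *
import sys
tag=sys.argv[1]
Z=dict(vent_pivot=.157,vent_grip=.157,wheel_center=.186,star_a=.186,bar_pivot=.152,bar_push=.152,lid=.115)
for n in sys.argv[2:]:
    p=camera(n); cv2.imwrite(f"pics/{n}{tag}.png",p["img"])
    for k,z in Z.items():
        for d in pinpoint(p,k)[:3]:
            if d["conf"]>.4: print(n,k,round(d["conf"],2),np.round(atz(p,d["centre"],z),3)[:2],np.round(np.array(d["centre"])*[400,640]))
o=get_obs();print(o["time_s"],np.round(o["eef_pos"],4),np.round(o["eef_rot"],3),np.round(o["wrist_force"],1),np.round(o["q"],2))
E
python3 look.py 1 wrist top
```

```text
wrist vent_grip 0.95 [ 0.49  -0.332] [  8. 494.]
wrist wheel_center 0.81 [ 0.498 -0.185] [ 59. 343.]
wrist star_a 0.97 [ 0.485 -0.15 ] [ 90. 311.]
wrist star_a 0.77 [ 0.531 -0.196] [ 14. 340.]
wrist star_a 0.64 [ 0.471 -0.212] [ 78. 382.]
wrist bar_pivot 0.66 [ 0.566 -0.124] [ 18. 253.]
wrist bar_push 0.91 [ 0.442 -0.227] [104. 400.]
wrist lid 0.68 [ 0.495 -0.184] [ 73. 339.]
wrist lid 0.42 [ 0.488 -0.18 ] [ 81. 338.]
top vent_grip 0.44 [ 0.49  -0.339] [211. 346.]
top wheel_center 0.83 [ 0.49  -0.185] [212. 275.]
top star_a 0.87 [ 0.53  -0.195] [193. 279.]
top star_a 0.71 [ 0.49  -0.152] [212. 259.]
top star_a 0.56 [ 0.473 -0.209] [220. 286.]
top bar_pivot 0.89 [ 0.567 -0.127] [178. 249.]
top bar_push 0.71 [ 0.439 -0.226] [236. 295.]
top bar_push 0.7 [ 0.494 -0.19 ] [211. 278.]
top bar_push 0.56 [ 0.57 -0.13] [176. 251.]
top lid 0.77 [ 0.494 -0.181] [211. 276.]
top lid 0.72 [ 0.494 -0.146] [211. 261.]
4.5 [ 0.3991 -0.1295  0.3413] [-0.     0.982 -0.19   0.   ] [-0.  -0.3  0.2] [-0.6  -0.26  1.84  0.    1.56  1.35]
```

View pics/wrist1.png

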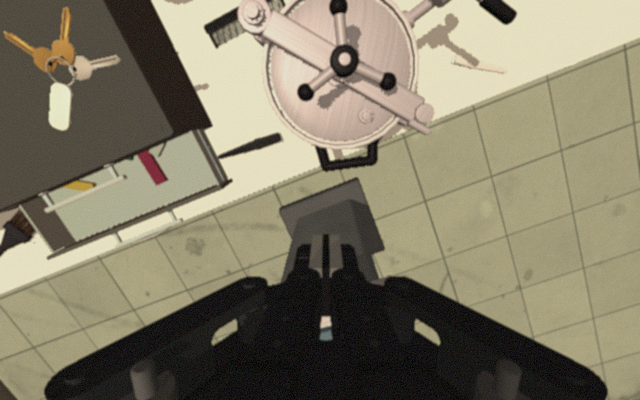

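Call:
servo_tool:
  plan:
    - [[0.013,-0.035,0,-0.144,-1],[0.013,-0.035,0,-0.144,-1],[0.013,-0.035,0,-0.144,-1],[0.013,-0.035,0,-0.144,-1],[0.013,-0.036,-0.02,0,-1],[0,0,-0.04,0,-1],[0,0,-0.04,0,-1],[0,0,0,0,-1]]

```text
time_s: 5.3
eef_pos: [0.4613, -0.3031, 0.2349]
eef_rot: [-0.002, 0.887, -0.461, -0.006]
wrist_force: [-0.4, 0.8, -1.2]
opening: -0.001
```

```bash
python3 look.py 2 wrist top
```

```text
wrist vent_pivot 0.71 [ 0.526 -0.307] [153. 250.]
wrist vent_grip 0.92 [ 0.49  -0.333] [152. 316.]
wrist vent_grip 0.5 [ 0.566 -0.132] [306.  93.]
wrist star_a 0.67 [ 0.532 -0.197] [290. 148.]
wrist star_a 0.59 [ 0.47  -0.212] [319. 240.]
wrist bar_pivot 0.88 [ 0.568 -0.125] [306.  91.]
wrist bar_push 0.84 [ 0.443 -0.226] [295. 289.]
wrist lid 0.69 [ 0.497 -0.185] [273. 220.]
top wheel_center 0.54 [ 0.494 -0.187] [210. 276.]
top star_a 0.69 [ 0.527 -0.196] [195. 280.]
top star_a 0.65 [ 0.473 -0.213] [220. 288.]
top star_a 0.45 [ 0.561 -0.138] [179. 252.]
top bar_pivot 0.92 [ 0.571 -0.131] [176. 251.]
top bar_pivot 0.74 [ 0.523 -0.448] [195. 396.]
top bar_push 0.7 [ 0.459 -0.065] [228. 222.]
top bar_push 0.64 [ 0.438 -0.223] [236. 294.]
top lid 0.63 [ 0.573 -0.128] [177. 252.]
top lid 0.55 [ 0.495 -0.185] [211. 278.]
6.1 [ 0.4641 -0.3055  0.2413] [-0.     0.887 -0.461 -0.   ] [-0.7  0.1  0.5] [-0.8   0.14  1.66 -0.    1.34  1.73]
```

View pics/wrist2.png

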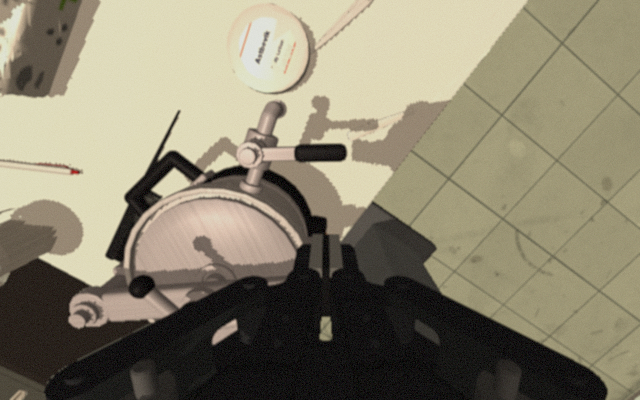

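```bash
cat > circ.py <<'E'
import numpy as np,sys
# circ.py px py r off side phi0 phi1 step curx cury : finger centre rows; side -1: finger on cw side
a=list(map(float,sys.argv[1:]));P=np.array(a[:2]);r,off,side,p0,p1,N=a[2:8];cur=np.array(a[8:10])
prev=None
for ph in np.linspace(p0,p1,int(N)+1):
    t=np.radians(ph);X=P+r*np.array([np.cos(t),np.sin(t)])+side*off*np.array([-np.sin(t),np.cos(t)])
    print(round(ph,1),np.round(X,4),np.round(X-cur,4), 0 if prev is None else round(np.radians(ph-prev),4));cur=X;prev=ph
E
python3 circ.py .525 -.307 .048 .017 -1 -144 -78 12 .464 -.3055
```

```text
-144.0 [ 0.4762 -0.3215] [ 0.0122 -0.016 ] 0
-138.5 [ 0.4778 -0.3261] [ 0.0016 -0.0046] 0.096
-133.0 [ 0.4798 -0.3305] [ 0.002  -0.0044] 0.096
-127.5 [ 0.4823 -0.3347] [ 0.0025 -0.0042] 0.096
-122.0 [ 0.4851 -0.3387] [ 0.0029 -0.004 ] 0.096
-116.5 [ 0.4884 -0.3424] [ 0.0032 -0.0037] 0.096
-111.0 [ 0.4919 -0.3457] [ 0.0036 -0.0033] 0.096
-105.5 [ 0.4958 -0.3487] [ 0.0039 -0.003 ] 0.096
-100.0 [ 0.4999 -0.3513] [ 0.0041 -0.0026] 0.096
-94.5 [ 0.5043 -0.3535] [ 0.0044 -0.0022] 0.096
-89.0 [ 0.5088 -0.3553] [ 0.0046 -0.0018] 0.096
-83.5 [ 0.5135 -0.3566] [ 0.0047 -0.0013] 0.096
-78.0 [ 0.5184 -0.3575] [ 0.0048 -0.0009] 0.096
```

Call:
servo_tool:
  plan:
    - [[0,0,-0.04,0,-1],[0,0,-0.04,0,-1],[0,0,0,0,-1],[0,0,0,0,-1]]

```text
time_s: 6.5
eef_pos: [0.4639, -0.3053, 0.1613]
eef_rot: [-0.0, 0.887, -0.461, -0.001]
wrist_force: [-0.6, -0.8, 1.4]
opening: -0.001
```

Call:
servo_tool:
  plan:
    - [[0.006,-0.008,0,0,-1],[0.006,-0.008,0,0,-1],[0.0016,-0.0046,0,0.096,-1],[0.002,-0.0044,0,0.096,-1],[0.0025,-0.0042,0,0.096,-1],[0.0029,-0.004,0,0.096,-1],[0.0032,-0.0037,0,0.096,-1],[0.0036,-0.0033,0,0.096,-1]]

```text
time_s: 7.3
eef_pos: [0.4929, -0.3469, 0.1631]
eef_rot: [0.001, 0.982, -0.188, 0.001]
wrist_force: [-0.5, 2.8, 2.0]
opening: 0.003
```

```bash
python3 look.py 3 wrist
```

```text
wrist vent_pivot 0.78 [ 0.526 -0.306] [229. 220.]
wrist vent_grip 0.97 [ 0.511 -0.348] [226. 314.]
wrist vent_grip 0.5 [ 0.502 -0.378] [221. 380.]
wrist lid 0.81 [ 0.493 -0.186] [308. 104.]
7.7 [ 0.492  -0.3458  0.1616] [ 0.     0.982 -0.191  0.   ] [ 0.9 -1.2  0.2] [-0.81  0.32  1.61 -0.    1.21  1.14]
```

View pics/wrist3.png

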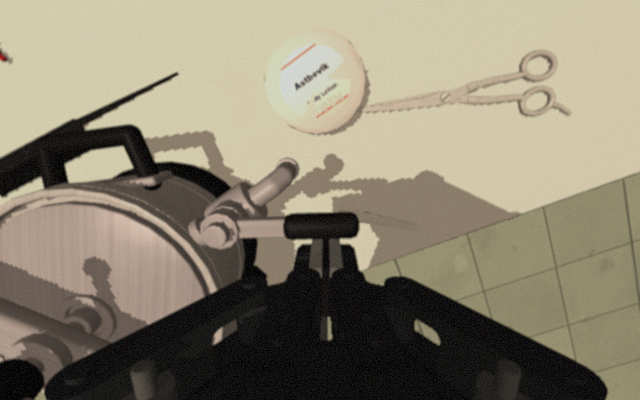

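Call:
servo_tool:
  plan:
    - [[0.0039,-0.003,0,0.096,-1],[0.0041,-0.0026,0,0.096,-1],[0.0044,-0.0022,0,0.096,-1],[0.0046,-0.0018,0,0.096,-1],[0.0047,-0.0013,0,0.096,-1],[0.0048,-0.0009,0,0.096,-1],[0,0,0,0,-1]]

```text
time_s: 8.4
eef_pos: [0.5186, -0.3576, 0.1613]
eef_rot: [0.0, 0.995, 0.097, 0.0]
wrist_force: [-0.0, 0.3, -1.0]
opening: -0.0
```

```bash
python3 look.py 4 wrist
```

```text
wrist vent_pivot 0.62 [ 0.526 -0.308] [228. 224.]
wrist vent_grip 0.92 [ 0.534 -0.352] [229. 319.]
wrist bar_push 0.75 [ 0.442 -0.23 ] [340.  68.]
wrist lid 0.59 [ 0.495 -0.187] [212.  42.]
8.8 [ 0.5184 -0.3574  0.1613] [-0.     0.995  0.096  0.   ] [-0.1 -0.   0.2] [-0.79  0.38  1.53  0.    1.23  0.59]
```

View pics/wrist4.png

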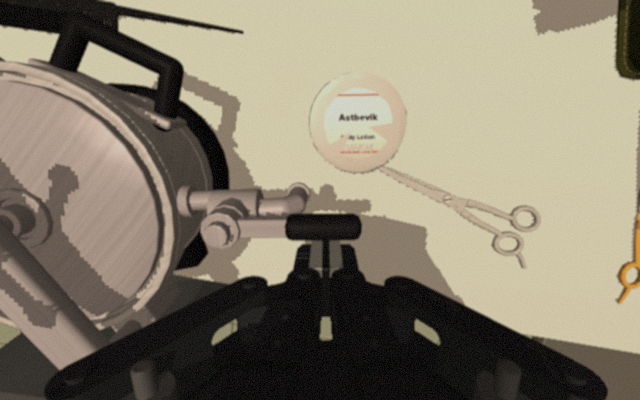

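Call:
servo_tool:
  plan:
    - [[0.001,0,0,0.02,-1],[0.001,0,0,0,-1],[0,0,0,0,-1],[0,0,0,0,-1]]

```text
time_s: 9.2
eef_pos: [0.5203, -0.3575, 0.1613]
eef_rot: [-0.0, 0.994, 0.107, -0.0]
wrist_force: [-2.4, 0.5, 0.5]
opening: -0.001
```

Call:
servo_tool:
  plan:
    - [[0.001,0,0,0,-1],[0.001,0,0,0,-1],[0,0,0,0,-1],[0,0,0,0,-1]]

```text
time_s: 9.6
eef_pos: [0.5222, -0.3573, 0.1612]
eef_rot: [-0.0, 0.994, 0.107, -0.0]
wrist_force: [-4.0, 1.3, 1.8]
opening: -0.002
```

Call:
servo_tool:
  plan:
    - [[0.001,0,0,0,-1],[0,0,0,0,-1],[0,0,0,0,-1]]

```text
time_s: 9.9
eef_pos: [0.5224, -0.3573, 0.1611]
eef_rot: [-0.001, 0.994, 0.107, -0.001]
wrist_force: [-7.9, 1.6, 2.8]
opening: 0.001
```

```bash
python3 look.py 5 wrist
```

```text
wrist vent_pivot 0.56 [ 0.527 -0.307] [230. 222.]
wrist vent_grip 0.78 [ 0.538 -0.351] [229. 320.]
wrist star_a 0.42 [ 0.478 -0.258] [342.  66.]
wrist bar_push 0.76 [ 0.443 -0.23 ] [339.  66.]
wrist lid 0.66 [ 0.495 -0.186] [212.  40.]
10.3 [ 0.5224 -0.3573  0.1611] [-0.001  0.994  0.107 -0.001] [-7.7  1.7  4.3] [-0.79  0.39  1.52 -0.    1.23  0.57]
```

View pics/wrist5.png

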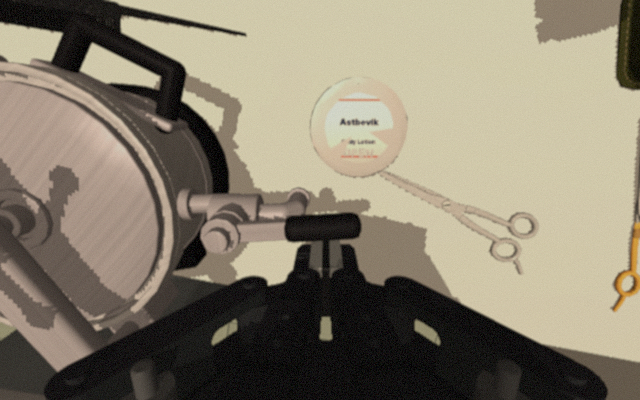

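Call:
servo_tool:
  plan:
    - [[-0.015,0.003,0,0,-1],[-0.01,0,0.01,0,-1],[0,0,0.04,0,-1],[0,0,0.045,0,-1],[0.004,0.043,0.005,0.0,-1],[0.004,0.043,0,0.02,-1],[0.004,0.043,0,0.02,-1],[0.004,0.043,0,0.02,-1]]

```text
time_s: 11.1
eef_pos: [0.5149, -0.1812, 0.2626]
eef_rot: [0.001, 0.991, 0.137, 0.001]
wrist_force: [-0.2, -0.2, -0.5]
opening: -0.0
```

Call:
servo_tool:
  plan:
    - [[0.004,0.04,0,0,-1],[0,0,0,0,-1],[0,0,0,0,-1]]

```text
time_s: 11.4
eef_pos: [0.519, -0.1419, 0.2624]
eef_rot: [0.001, 0.99, 0.138, 0.001]
wrist_force: [-0.1, -0.4, -0.4]
opening: 0.004
```

```bash
python3 look.py 6 wrist top scene; python3 -c "
import cv2
a=cv2.imread('pics/top6.png');cv2.imwrite('pics/top6c.png',cv2.resize(a[130:280,190:440],(800,480),interpolation=2))"
```

```text
wrist vent_grip 0.58 [ 0.536 -0.351] [247. 570.]
wrist wheel_center 0.6 [ 0.497 -0.185] [254. 372.]
wrist star_a 0.86 [ 0.471 -0.209] [292. 392.]
wrist star_a 0.83 [ 0.533 -0.194] [214. 401.]
wrist star_a 0.7 [ 0.521 -0.17 ] [220. 364.]
wrist bar_pivot 0.87 [ 0.568 -0.126] [136. 323.]
wrist bar_push 0.52 [ 0.568 -0.127] [136. 324.]
wrist lid 0.7 [ 0.495 -0.187] [223. 363.]
top vent_pivot 0.61 [ 0.527 -0.306] [195. 331.]
top vent_grip 0.73 [ 0.54  -0.359] [188. 355.]
top wheel_center 0.69 [ 0.491 -0.188] [212. 276.]
top star_a 0.88 [ 0.476 -0.207] [219. 286.]
top star_a 0.74 [ 0.485 -0.149] [215. 258.]
top star_a 0.6 [ 0.525 -0.19 ] [196. 277.]
top bar_push 0.64 [ 0.441 -0.228] [235. 296.]
top lid 0.91 [ 0.498 -0.193] [209. 281.]
top lid 0.59 [ 0.56  -0.362] [181. 355.]
top lid 0.44 [ 0.461 -0.048] [226. 218.]
scene vent_pivot 0.52 [ 0.519 -0.3  ] [183. 343.]
scene vent_pivot 0.46 [ 0.536 -0.352] [171. 362.]
scene vent_grip 0.56 [ 0.568 -0.125] [194. 249.]
scene vent_grip 0.53 [ 0.524 -0.35 ] [175. 364.]
scene wheel_center 0.9 [ 0.489 -0.178] [198. 292.]
scene star_a 0.92 [ 0.487 -0.149] [203. 278.]
scene star_a 0.82 [ 0.464 -0.212] [200. 316.]
scene star_a 0.62 [ 0.526 -0.196] [184. 293.]
scene bar_pivot 0.71 [ 0.568 -0.129] [196. 251.]
scene bar_push 0.84 [ 0.438 -0.225] [221. 329.]
scene lid 0.81 [ 0.502 -0.184] [223. 293.]
12.6 [ 0.5185 -0.1425  0.2613] [-0.     0.991  0.136  0.   ] [-0.1  0.4  0.5] [-0.49  0.08  1.68  0.    1.38  0.81]
```

View pics/top6c.png

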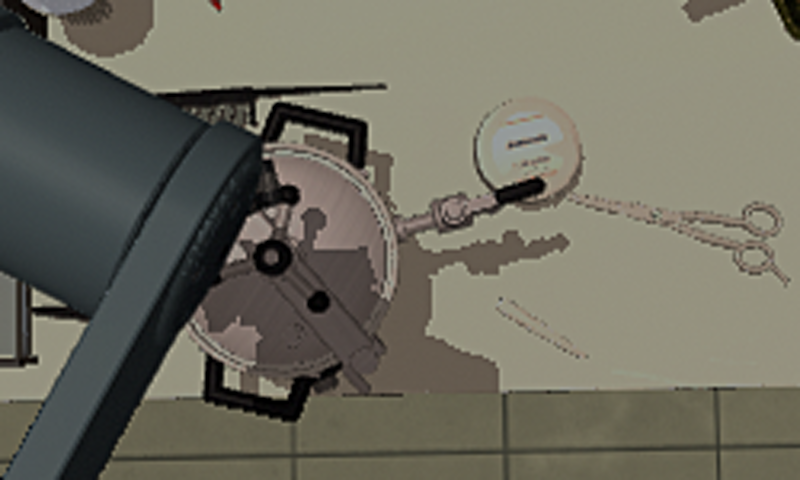

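View pics/wrist6.png

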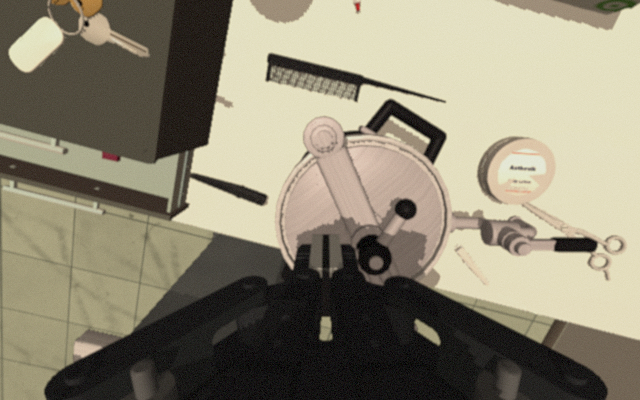

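```bash
python3 circ.py .494 -.185 .036 .018 -1 106 286 24 .5185 -.1425
```

```text
106.0 [ 0.5014 -0.1454] [-0.0171 -0.0029] 0
113.5 [ 0.4962 -0.1448] [-0.0052  0.0006] 0.1309
121.0 [ 0.4909 -0.1449] [-0.0053 -0.0001] 0.1309
128.5 [ 0.4857 -0.1456] [-0.0052 -0.0007] 0.1309
136.0 [ 0.4806 -0.147 ] [-0.0051 -0.0014] 0.1309
143.5 [ 0.4758 -0.1491] [-0.0048 -0.0021] 0.1309
151.0 [ 0.4712 -0.1518] [-0.0045 -0.0027] 0.1309
158.5 [ 0.4671 -0.1551] [-0.0041 -0.0033] 0.1309
166.0 [ 0.4634 -0.1588] [-0.0037 -0.0038] 0.1309
173.5 [ 0.4603 -0.163 ] [-0.0032 -0.0042] 0.1309
181.0 [ 0.4577 -0.1676] [-0.0026 -0.0046] 0.1309
188.5 [ 0.4557 -0.1725] [-0.002  -0.0049] 0.1309
196.0 [ 0.4544 -0.1776] [-0.0013 -0.0051] 0.1309
203.5 [ 0.4538 -0.1828] [-0.0006 -0.0052] 0.1309
211.0 [ 0.4539 -0.1881] [ 0.0001 -0.0053] 0.1309
218.5 [ 0.4546 -0.1933] [ 0.0007 -0.0052] 0.1309
226.0 [ 0.456  -0.1984] [ 0.0014 -0.0051] 0.1309
233.5 [ 0.4581 -0.2032] [ 0.0021 -0.0048] 0.1309
241.0 [ 0.4608 -0.2078] [ 0.0027 -0.0045] 0.1309
248.5 [ 0.4641 -0.2119] [ 0.0033 -0.0041] 0.1309
256.0 [ 0.4678 -0.2156] [ 0.0038 -0.0037] 0.1309
263.5 [ 0.472  -0.2187] [ 0.0042 -0.0032] 0.1309
271.0 [ 0.4766 -0.2213] [ 0.0046 -0.0026] 0.1309
278.5 [ 0.4815 -0.2233] [ 0.0049 -0.002 ] 0.1309
286.0 [ 0.4866 -0.2246] [ 0.0051 -0.0013] 0.1309
```

Call:
servo_tool:
  plan:
    - [[0,0,-0.035,0,-1],[0,0,-0.038,0,-1],[0,0,0,0,-1],[0,0,0,0,-1]]

```text
time_s: 13.0
eef_pos: [0.5182, -0.1424, 0.1884]
eef_rot: [-0.0, 0.991, 0.136, -0.001]
wrist_force: [0.3, -0.5, 0.5]
opening: -0.001
```

Call:
servo_tool:
  plan:
    - [[-0.0085,-0.0015,0,0,-1],[-0.0086,-0.0014,0,0,-1],[-0.0052,0.0006,0,0.131,-1],[-0.0053,-0.0001,0,0.131,-1],[-0.0052,-0.0007,0,0.131,-1],[-0.0051,-0.0014,0,0.131,-1],[-0.0048,-0.0021,0,0.131,-1],[-0.0045,-0.0027,0,0.131,-1]]

```text
time_s: 13.8
eef_pos: [0.4717, -0.1522, 0.1904]
eef_rot: [0.002, 0.861, 0.508, 0.001]
wrist_force: [1.7, 2.2, 2.2]
opening: -0.0
```

```bash
python3 look.py 7 wrist scene; python3 -c "
import cv2
a=cv2.imread('pics/scene7.png');cv2.imwrite('pics/scene7c.png',cv2.resize(a[140:290,200:400],(800,600),interpolation=2))"
```

```text
wrist star_a 0.81 [ 0.526 -0.165] [231. 439.]
wrist star_a 0.57 [ 0.497 -0.223] [345. 430.]
wrist bar_pivot 0.79 [ 0.567 -0.126] [112. 458.]
wrist lid 0.71 [ 0.539 -0.206] [231. 441.]
wrist lid 0.56 [ 0.495 -0.186] [237. 375.]
scene vent_pivot 0.66 [ 0.522 -0.305] [181. 345.]
scene vent_grip 0.68 [ 0.534 -0.348] [172. 361.]
scene wheel_center 0.61 [ 0.494 -0.184] [195. 294.]
scene star_a 0.86 [ 0.462 -0.168] [208. 294.]
scene star_a 0.59 [ 0.504 -0.225] [186. 312.]
scene star_a 0.56 [ 0.524 -0.161] [190. 276.]
scene bar_pivot 0.7 [ 0.569 -0.129] [196. 252.]
scene bar_push 0.59 [ 0.439 -0.23 ] [220. 331.]
scene lid 0.7 [ 0.498 -0.184] [224. 294.]
14.6 [ 0.4712 -0.1517  0.1882] [-0.     0.863  0.505 -0.   ] [0.8 0.5 0.3] [-0.55  0.06  1.86  0.    1.22 -0.04]
```

View pics/scene7c.png

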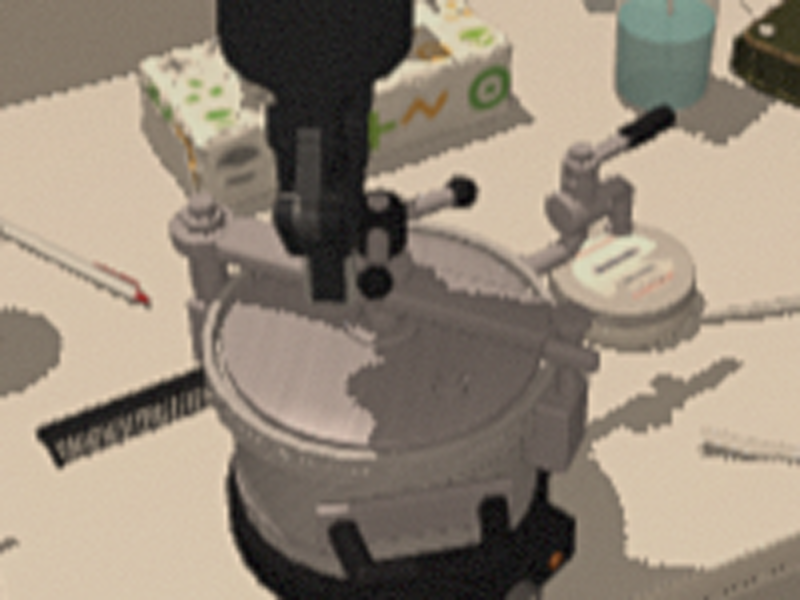

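View pics/wrist7.png

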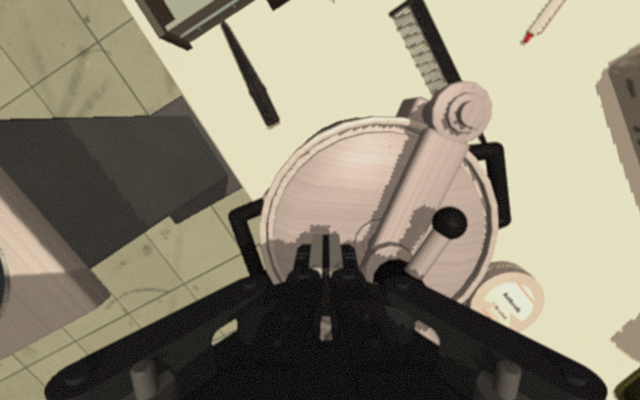

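Call:
servo_tool:
  plan:
    - [[-0.0041,-0.0033,0,0.131,-1],[-0.0037,-0.0038,0,0.131,-1],[-0.0032,-0.0042,0,0.131,-1],[-0.0026,-0.0046,0,0.131,-1],[-0.002,-0.0049,0,0.131,-1],[-0.0013,-0.0051,0,0.131,-1],[-0.0006,-0.0052,0,0.131,-1],[0.0001,-0.0053,0,0.131,-1]]

```text
time_s: 15.4
eef_pos: [0.4534, -0.1879, 0.1883]
eef_rot: [-0.001, 0.492, 0.871, 0.0]
wrist_force: [-2.1, 1.3, 2.2]
opening: 0.001
```

Call:
servo_tool:
  plan:
    - [[0.0007,-0.0052,0,0.131,-1],[0.0014,-0.0051,0,0.131,-1],[0.0021,-0.0048,0,0.131,-1],[0.0027,-0.0045,0,0.131,-1],[0.0033,-0.0041,0,0.131,-1],[0.0038,-0.0037,0,0.131,-1],[0,0,0,0,-1]]

```text
time_s: 16.1
eef_pos: [0.4679, -0.216, 0.1883]
eef_rot: [-0.0, 0.123, 0.992, -0.0]
wrist_force: [-0.6, 0.2, -0.7]
opening: 0.005
```

```bash
python3 look.py 8 wrist top scene; python3 -c "
import cv2
a=cv2.imread('pics/top8.png');cv2.imwrite('pics/top8c.png',cv2.resize(a[130:280,190:440],(800,480),interpolation=2))
a=cv2.imread('pics/scene8.png');cv2.imwrite('pics/scene8c.png',cv2.resize(a[140:290,200:400],(800,600),interpolation=2))"
```

```text
wrist vent_pivot 0.63 [ 0.527 -0.307] [351. 210.]
wrist wheel_center 0.7 [ 0.475 -0.271] [298. 222.]
wrist star_a 0.94 [ 0.471 -0.159] [240. 446.]
wrist bar_push 0.89 [ 0.446 -0.229] [203. 293.]
wrist lid 0.56 [ 0.497 -0.185] [240. 377.]
top vent_pivot 0.58 [ 0.525 -0.309] [195. 332.]
top vent_grip 0.75 [ 0.533 -0.356] [191. 354.]
top bar_pivot 0.54 [ 0.563 -0.134] [180. 252.]
scene vent_pivot 0.65 [ 0.517 -0.299] [184. 343.]
scene vent_grip 0.59 [ 0.529 -0.341] [175. 359.]
scene wheel_center 0.85 [ 0.491 -0.181] [197. 293.]
scene star_a 0.92 [ 0.536 -0.183] [183. 284.]
scene star_a 0.81 [ 0.483 -0.221] [193. 315.]
scene star_a 0.77 [ 0.473 -0.162] [206. 288.]
scene bar_pivot 0.87 [ 0.574 -0.131] [194. 251.]
scene bar_pivot 0.71 [ 0.529 -0.241] [191. 314.]
scene bar_push 0.63 [ 0.438 -0.229] [221. 331.]
scene lid 0.88 [ 0.5  -0.18] [224. 292.]
17.3 [ 0.4678 -0.2156  0.1883] [ 0.     0.124  0.992 -0.   ] [-0.7  0.2  0.2] [-0.66  0.11  1.81  0.    1.22 -1.99]
```

View pics/scene8c.png

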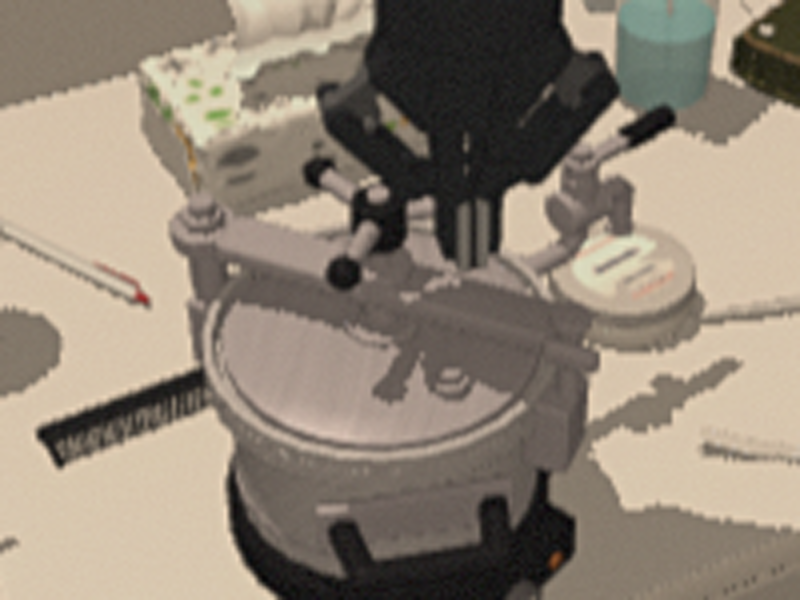

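View pics/wrist8.png

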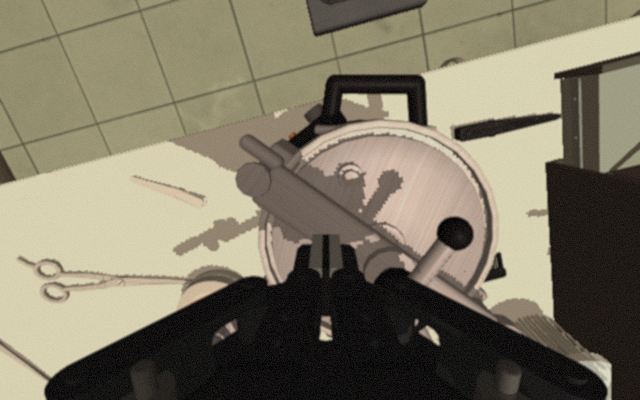

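Call:
servo_tool:
  plan:
    - [[0.0042,-0.0032,0,0.131,-1],[0.0046,-0.0026,0,0.131,-1],[0.0049,-0.002,0,0.131,-1],[0.0051,-0.0013,0,0.131,-1],[0.003,-0.0004,0,0.075,-1],[0,0,0,0,-1],[0,0,0,0,-1]]

```text
time_s: 18.0
eef_pos: [0.4896, -0.225, 0.1882]
eef_rot: [0.0, -0.174, 0.985, 0.0]
wrist_force: [-0.2, -0.7, 0.0]
opening: -0.001
```

```bash
python3 look.py 9 wrist scene
```

```text
wrist vent_pivot 0.8 [ 0.526 -0.307] [247. 170.]
wrist vent_grip 0.73 [ 0.539 -0.351] [242.  89.]
wrist wheel_center 0.47 [ 0.438 -0.156] [212. 506.]
wrist star_a 0.76 [ 0.461 -0.176] [241. 445.]
wrist bar_push 0.83 [ 0.445 -0.229] [160. 346.]
scene vent_pivot 0.53 [ 0.524 -0.306] [181. 345.]
scene wheel_center 0.62 [ 0.495 -0.184] [195. 294.]
scene star_a 0.79 [ 0.512 -0.22 ] [184. 308.]
scene star_a 0.73 [ 0.467 -0.177] [205. 297.]
scene star_a 0.57 [ 0.486 -0.285] [182. 346.]
scene bar_pivot 0.78 [ 0.564 -0.131] [197. 253.]
scene bar_push 0.63 [ 0.448 -0.234] [217. 331.]
scene lid 0.76 [ 0.499 -0.183] [224. 294.]
scene lid 0.49 [ 0.483 -0.248] [218. 328.]
18.8 [ 0.4896 -0.2251  0.1883] [-0.    -0.175  0.985  0.   ] [-0.8  0.7 -0.1] [-0.65  0.16  1.75 -0.    1.23 -2.57]
```

View pics/wrist9.png

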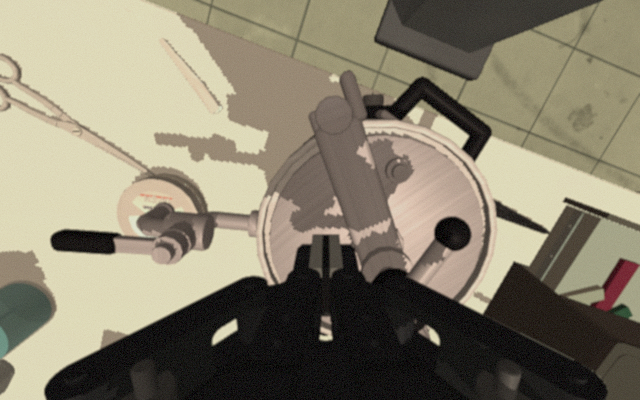

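Call:
servo_tool:
  plan:
    - [[0.0025,0.0003,0,0.06,-1],[0.0025,0.0004,0,0.04,-1],[0,0,0,0,-1],[0,0,0,0,-1]]

```text
time_s: 19.2
eef_pos: [0.4946, -0.2245, 0.1884]
eef_rot: [0.0, -0.223, 0.975, -0.0]
wrist_force: [-0.8, -0.5, -0.4]
opening: 0.0
```

```bash
python3 look.py 10 wrist | grep -v lid
```

```text
wrist vent_pivot 0.95 [ 0.525 -0.307] [223. 170.]
wrist vent_grip 0.87 [ 0.539 -0.349] [212.  89.]
wrist star_a 0.78 [ 0.46  -0.182] [238. 440.]
wrist bar_push 0.96 [ 0.446 -0.228] [157. 358.]
19.6 [ 0.4946 -0.2244  0.1883] [-0.    -0.224  0.975  0.   ] [-0.9 -1.4  0.5] [-0.64  0.17  1.74 -0.    1.23 -2.67]
```

Call:
servo_tool:
  plan:
    - [[-0.012,-0.003,0,0,-1],[0,0,0.025,0,-1],[0,0,0.045,-0.136,-1],[-0.006,-0.01,0,-0.136,-1],[-0.006,-0.01,0,-0.136,-1],[-0.006,-0.009,0,-0.136,-1],[0,0,0,-0.136,-1],[0,0,0,-0.136,-1]]

```text
time_s: 20.4
eef_pos: [0.4637, -0.2566, 0.2581]
eef_rot: [-0.0, 0.185, 0.983, 0.0]
wrist_force: [-0.8, 0.5, -0.3]
opening: 0.002
```

Call:
servo_tool:
  plan:
    - [[0,0,0,-0.136,-1],[0,0,0,-0.136,-1],[0,0,0,-0.136,-1],[0,0,0,-0.136,-1],[0,0,0,0,-1]]

```text
time_s: 20.9
eef_pos: [0.464, -0.2563, 0.2581]
eef_rot: [-0.0, 0.44, 0.898, 0.0]
wrist_force: [0.4, -0.5, -0.0]
opening: 0.002
```

```bash
python3 look.py 11 wrist top scene; python3 -c "
import cv2
a=cv2.imread('pics/top11.png');cv2.imwrite('pics/top11c.png',cv2.resize(a[130:280,190:440],(800,480),interpolation=2))"
python3 circ.py .567 -.128 .158 .024 1 -142 -240 24 .4643 -.2565
```

```text
wrist vent_grip 0.54 [ 0.538 -0.351] [329. 325.]
wrist star_a 0.84 [ 0.515 -0.22 ] [217. 415.]
wrist star_a 0.58 [ 0.461 -0.182] [125. 393.]
wrist bar_pivot 0.66 [ 0.567 -0.13 ] [154. 530.]
wrist bar_pivot 0.51 [ 0.511 -0.18 ] [161. 433.]
wrist bar_push 0.88 [ 0.446 -0.229] [160. 327.]
wrist lid 0.66 [ 0.497 -0.184] [148. 404.]
top vent_pivot 0.65 [ 0.527 -0.307] [194. 332.]
top vent_grip 0.69 [ 0.534 -0.353] [191. 352.]
top bar_pivot 0.79 [ 0.567 -0.131] [178. 251.]
scene vent_pivot 0.79 [ 0.521 -0.304] [182. 345.]
scene vent_grip 0.74 [ 0.533 -0.354] [172. 363.]
scene wheel_center 0.93 [ 0.497 -0.187] [194. 295.]
scene wheel_center 0.72 [ 0.298 -0.262] [252. 394.]
scene wheel_center 0.5 [ 0.495 -0.322] [174. 361.]
scene star_a 0.87 [ 0.523 -0.157] [191. 274.]
scene star_a 0.8 [ 0.467 -0.188] [203. 303.]
scene star_a 0.68 [ 0.506 -0.217] [186. 308.]
scene bar_pivot 0.98 [ 0.567 -0.126] [197. 250.]
scene bar_pivot 0.61 [ 0.536 -0.198] [195. 292.]
scene bar_push 0.74 [ 0.441 -0.227] [220. 329.]
scene lid 0.72 [ 0.5   -0.185] [223. 294.]
scene lid 0.51 [ 0.594 -0.265] [184. 310.]
22.1 
[... 653 characters left out ...]
113] -0.0713
-186.9 [ 0.4073 -0.1328] [-0.0007  0.0114] -0.0713
-191.0 [ 0.4073 -0.1214] [0.0001 0.0114] -0.0713
-195.1 [ 0.4082 -0.1101] [0.0009 0.0114] -0.0713
-199.2 [ 0.4099 -0.0988] [0.0017 0.0113] -0.0713
-203.2 [ 0.4124 -0.0877] [0.0025 0.0111] -0.0713
-207.3 [ 0.4156 -0.0768] [0.0033 0.0109] -0.0713
-211.4 [ 0.4197 -0.0661] [0.004  0.0106] -0.0713
-215.5 [ 0.4244 -0.0558] [0.0048 0.0103] -0.0713
-219.6 [ 0.4299 -0.0458] [0.0055 0.01  ] -0.0713
-223.7 [ 0.4361 -0.0363] [0.0062 0.0096] -0.0713
-227.8 [ 0.443  -0.0272] [0.0069 0.0091] -0.0713
-231.8 [ 0.4505 -0.0186] [0.0075 0.0086] -0.0713
-235.9 [ 0.4586 -0.0106] [0.0081 0.008 ] -0.0713
-240.0 [ 0.4672 -0.0032] [0.0086 0.0074] -0.0713
```

View pics/top11c.png

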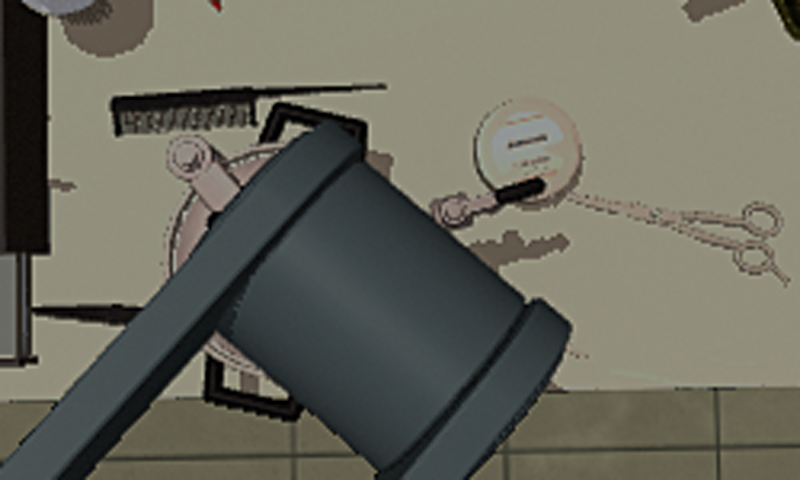

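View pics/wrist11.png

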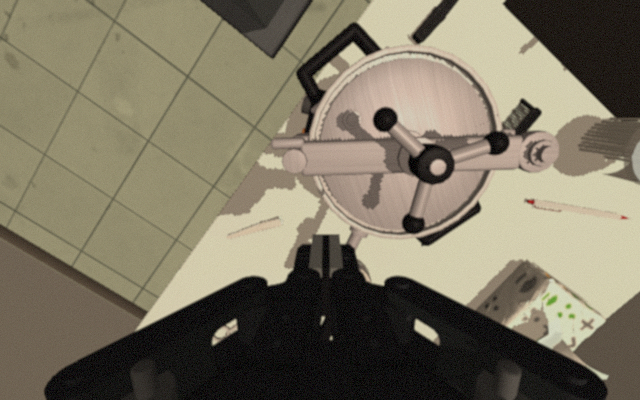

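```bash
python3 - <<'E'
from h import *
t=camera("top");s=camera("scene")
def tri(a,b):
    o1,d1=ray(t,(a[1]/400,a[0]/640));o2,d2=ray(s,(b[1]/400,b[0]/640))
    A=np.array([d1,-d2]).T;k=np.linalg.lstsq(A,o2-o1,rcond=None)[0];return o1+k[0]*d1,o2+k[1]*d2
print(tri((205,208.7),(192,250)))
for z in(0,.05,.1,.15,.2): print(z,atz(t,(208.7/400,205/640),z),atz(t,(242.5/400,199.4/640),z))
E
```

```text
(array([ 0.50206886, -0.0190055 ,  0.1142228 ]), array([0.51079248, 0.00548825, 0.12084942]))
0 [0.50536322 0.0107234  0.        ] [0.41931734 0.02547939 0.        ]
0.05 [ 0.50392114 -0.00229016  0.05      ] [0.42193929 0.0117689  0.05      ]
0.1 [ 0.50247907 -0.01530371  0.1       ] [ 0.42456123 -0.00194159  0.1       ]
0.15 [ 0.50103699 -0.02831727  0.15      ] [ 0.42718317 -0.01565209  0.15      ]
0.2 [ 0.49959492 -0.04133083  0.2       ] [ 0.42980511 -0.02936258  0.2       ]
```

Call:
servo_tool:
  plan:
    - [[0,0,-0.048,0,-1],[0,0,-0.048,0,-1],[0,0,0,0,-1],[0,0,0,0,-1]]

```text
time_s: 22.6
eef_pos: [0.4644, -0.2562, 0.1625]
eef_rot: [-0.001, 0.439, 0.899, 0.0]
wrist_force: [0.1, -0.4, 1.6]
opening: -0.005
```

```bash
python3 - <<'E'
import cv2
a=cv2.imread("pics/scene0.png");cv2.imwrite("pics/s0cab.png",cv2.resize(a[140:340,100:300],(600,600),interpolation=2))
a=cv2.imread("pics/top0.png");cv2.imwrite("pics/t0cab.png",cv2.resize(a[100:280,100:280],(600,600),interpolation=2))
E
```

```text
(no output)
```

View pics/s0cab.png

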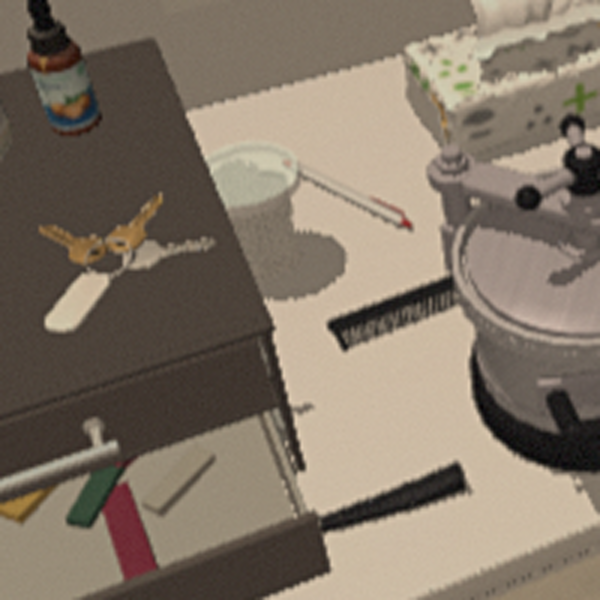

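View pics/t0cab.png

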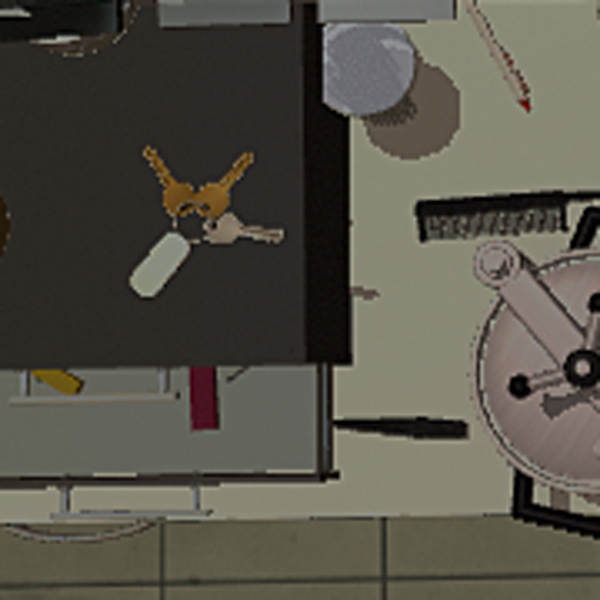

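```bash
python3 - <<'E'
from h import *
t=camera("top");s=camera("scene")
def tri(a,b):
    o1,d1=ray(t,(a[1]/400,a[0]/640));o2,d2=ray(s,(b[1]/400,b[0]/640))
    A=np.array([d1,-d2]).T;k=np.linalg.lstsq(A,o2-o1,rcond=None)[0];return o1+k[0]*d1,o2+k[1]*d2
print(tri((191,209.5),(190,249.3)))
# drawer front corner top
print(tri((201.5,242.5),(100+328/3,140+540/3)), tri((199.5,242.5),(100+325/3,140+515/3)))
E
```

```text
(array([0.5003005 , 0.00758914, 0.13257663]), array([0.50098644, 0.0093859 , 0.13312401]))
(array([0.4209983 , 0.01101946, 0.03381814]), array([0.42237288, 0.01430789, 0.03463101])) (array([0.42219932, 0.01014471, 0.0550411 ]), array([0.42320216, 0.01255208, 0.05564805]))
```

Call:
servo_tool:
  plan:
    - [[-0.007,0.0123,0,0,-1],[-0.008,0.0081,0,-0.071,-1],[-0.0074,0.0087,0,-0.071,-1],[-0.0068,0.0092,0,-0.071,-1],[-0.0061,0.0096,0,-0.071,-1],[0,0,0,0,-1]]

```text
time_s: 23.3
eef_pos: [0.4296, -0.2081, 0.1644]
eef_rot: [0.002, 0.562, 0.827, -0.0]
wrist_force: [-0.1, -0.3, 0.1]
opening: -0.001
```

```bash
python3 look.py 12 wrist scene; python3 -c "
import cv2
a=cv2.imread('pics/scene12.png');cv2.imwrite('pics/scene12c.png',cv2.resize(a[140:290,200:400],(800,600),interpolation=2))"
```

```text
wrist vent_pivot 0.45 [ 0.508 -0.167] [239. 506.]
wrist wheel_center 0.95 [ 0.485 -0.162] [240. 505.]
wrist star_a 0.95 [ 0.491 -0.2  ] [322. 469.]
wrist star_a 0.94 [ 0.514 -0.138] [209. 607.]
wrist star_a 0.9 [ 0.45  -0.148] [173. 439.]
wrist bar_push 0.71 [ 0.418 -0.187] [207. 318.]
wrist lid 0.89 [ 0.496 -0.186] [231. 436.]
scene vent_pivot 0.44 [ 0.513 -0.305] [184. 347.]
scene vent_grip 0.53 [ 0.533 -0.347] [173. 361.]
scene wheel_center 0.81 [ 0.486 -0.167] [201. 287.]
scene star_a 0.98 [ 0.494 -0.195] [194. 300.]
scene star_a 0.69 [ 0.52  -0.145] [193. 268.]
scene star_a 0.68 [ 0.455 -0.155] [213. 288.]
scene bar_pivot 0.9 [ 0.562 -0.125] [198. 250.]
scene bar_push 0.8 [ 0.421 -0.187] [234. 314.]
scene bar_push 0.54 [ 0.379 -0.352] [219. 408.]
scene lid 0.95 [ 0.493 -0.184] [225. 295.]
24.1 [ 0.4293 -0.2085  0.1622] [-0.     0.562  0.827  0.   ] [ 0.7 -0.   0.3] [-0.7   0.06  1.92  0.    1.16 -1.08]
```

View pics/scene12c.png

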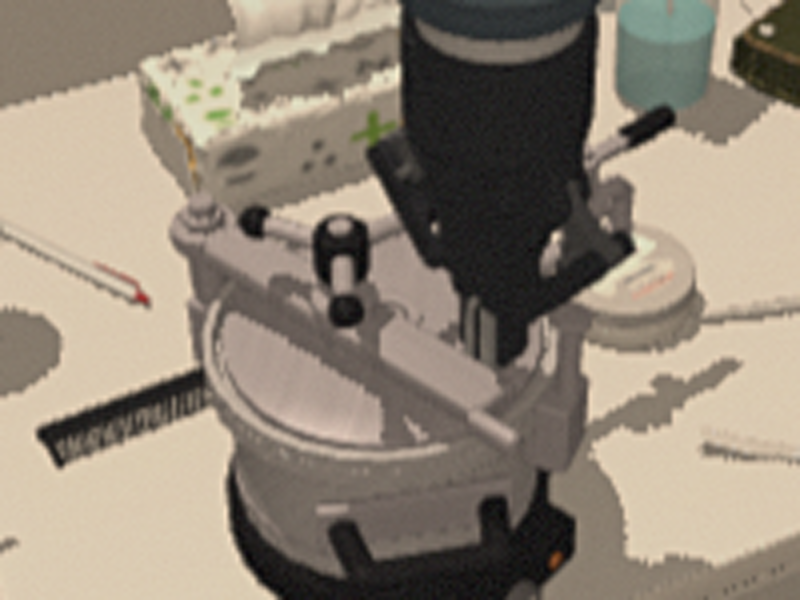

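View pics/wrist12.png

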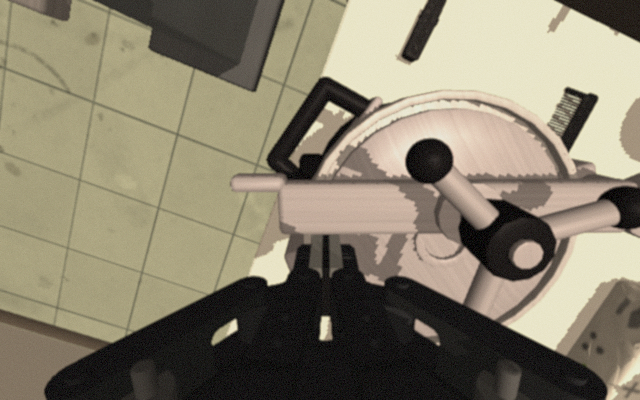

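The bar has unlocked and is swinging left, with the lid still seated. The force is low, so I'll keep pushing.

Call:
servo_tool:
  plan:
    - [[-0.0054,0.01,0,-0.071,-1],[-0.0047,0.0104,0,-0.071,-1],[-0.0039,0.0107,0,-0.071,-1],[-0.0031,0.0109,0,-0.071,-1],[-0.0024,0.0111,0,-0.071,-1],[-0.0016,0.0113,0,-0.071,-1],[-0.0007,0.0114,0,-0.071,-1],[0.0001,0.0114,0,-0.071,-1]]

```text
time_s: 24.9
eef_pos: [0.4072, -0.1218, 0.1625]
eef_rot: [0.0, 0.772, 0.636, -0.001]
wrist_force: [-2.8, -4.1, 2.1]
opening: 0.003
```

Call:
servo_tool:
  plan:
    - [[0.0009,0.0114,0,-0.071,-1],[0.0017,0.0113,0,-0.071,-1],[0.0025,0.0111,0,-0.071,-1],[0.0033,0.0109,0,-0.071,-1],[0.004,0.0106,0,-0.071,-1],[0,0,0,0,-1]]

```text
time_s: 25.5
eef_pos: [0.4201, -0.0653, 0.1623]
eef_rot: [-0.0, 0.871, 0.491, -0.0]
wrist_force: [0.6, -0.5, 0.6]
opening: -0.0
```

```bash
python3 look.py 13 wrist scene; python3 -c "
import cv2
a=cv2.imread('pics/scene13.png');cv2.imwrite('pics/scene13c.png',cv2.resize(a[140:290,200:400],(800,600),interpolation=2))"
```

```text
wrist wheel_center 0.69 [ 0.49  -0.081] [241. 508.]
wrist star_a 0.85 [ 0.481 -0.046] [175. 443.]
wrist star_a 0.57 [ 0.527 -0.091] [214. 612.]
wrist bar_push 0.86 [ 0.43  -0.044] [210. 320.]
wrist lid 0.96 [ 0.497 -0.185] [314. 513.]
scene vent_pivot 0.73 [ 0.512 -0.3  ] [185. 345.]
scene vent_grip 0.64 [ 0.537 -0.351] [171. 361.]
scene star_a 0.59 [ 0.484 -0.039] [223. 216.]
scene star_a 0.47 [ 0.465 -0.108] [218. 260.]
scene bar_push 0.84 [ 0.432 -0.046] [257. 233.]
scene lid 0.74 [ 0.493 -0.183] [225. 295.]
26.3 [ 0.42   -0.066   0.1623] [-0.     0.871  0.491 -0.   ] [-0.3  0.6 -0.1] [-0.44 -0.07  2.05 -0.    1.16  0.11]
```

View pics/scene13c.png

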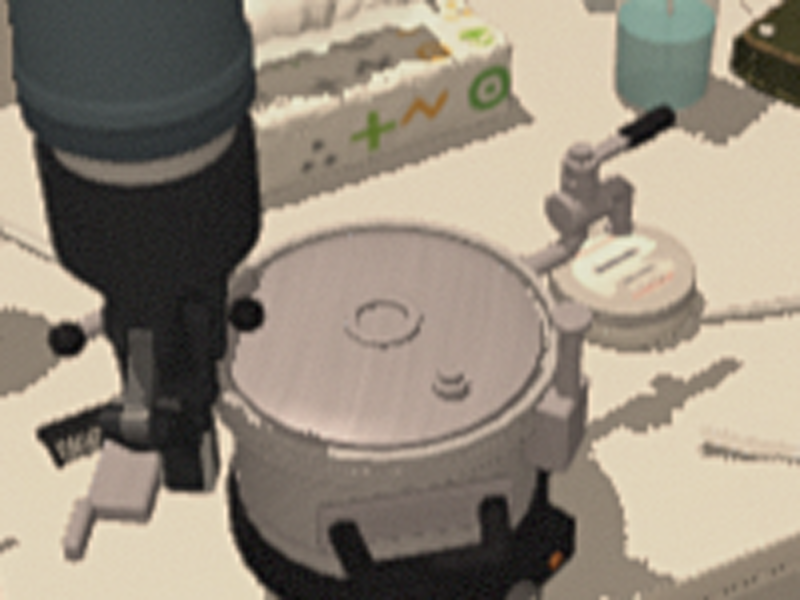

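View pics/wrist13.png

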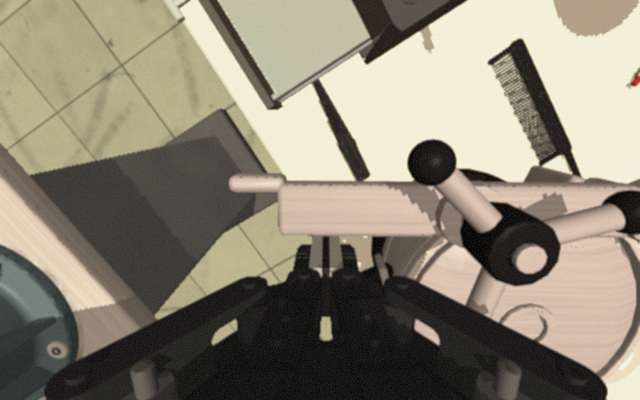

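Call:
servo_tool:
  plan:
    - [[0.0048,0.0103,0,-0.071,-1],[0.0055,0.01,0,-0.071,-1],[0.0062,0.0096,0,-0.071,-1],[0.0069,0.0091,0,-0.071,-1],[0.0075,0.0086,0,-0.071,-1],[0.0081,0.008,0,-0.071,-1],[0,0,0,0,-1]]

```text
time_s: 27.0
eef_pos: [0.4593, -0.0099, 0.1622]
eef_rot: [-0.0, 0.955, 0.296, -0.0]
wrist_force: [-0.6, -1.4, 0.3]
opening: -0.0
```

```bash
python3 look.py 14 wrist scene; python3 -c "
import cv2
a=cv2.imread('pics/scene14.png');cv2.imwrite('pics/scene14c.png',cv2.resize(a[140:290,200:400],(800,600),interpolation=2))"
```

```text
wrist vent_grip 0.41 [ 0.516 -0.078] [243. 509.]
wrist wheel_center 0.57 [ 0.516 -0.053] [242. 505.]
wrist star_a 0.69 [ 0.523 -0.016] [172. 441.]
wrist star_a 0.62 [ 0.546 -0.079] [218. 615.]
wrist bar_push 0.88 [0.476 0.005] [213. 319.]
wrist lid 0.89 [ 0.497 -0.183] [320. 566.]
scene vent_pivot 0.76 [ 0.517 -0.305] [183. 346.]
scene vent_grip 0.79 [ 0.533 -0.351] [172. 362.]
scene vent_grip 0.72 [ 0.375 -0.349] [219. 408.]
scene wheel_center 0.66 [ 0.521 -0.047] [209. 215.]
scene star_a 0.59 [ 0.549 -0.074] [195. 225.]
scene star_a 0.54 [ 0.482 -0.07 ] [218. 235.]
scene bar_pivot 0.69 [ 0.559 -0.125] [199. 251.]
scene bar_push 0.89 [0.477 0.009] [250. 192.]
scene lid 0.9 [ 0.498 -0.185] [224. 295.]
27.8 [ 0.459  -0.0104  0.1623] [-0.     0.955  0.295  0.   ] [-1.4  0.2  0.4] [-0.28  0.01  1.97  0.    1.16  0.69]
```

View pics/wrist14.png

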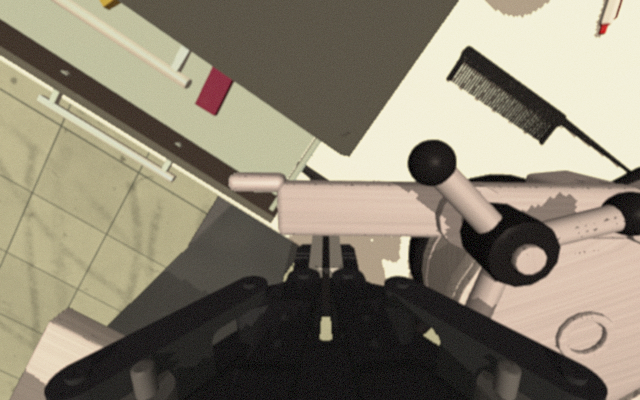

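View pics/scene14c.png

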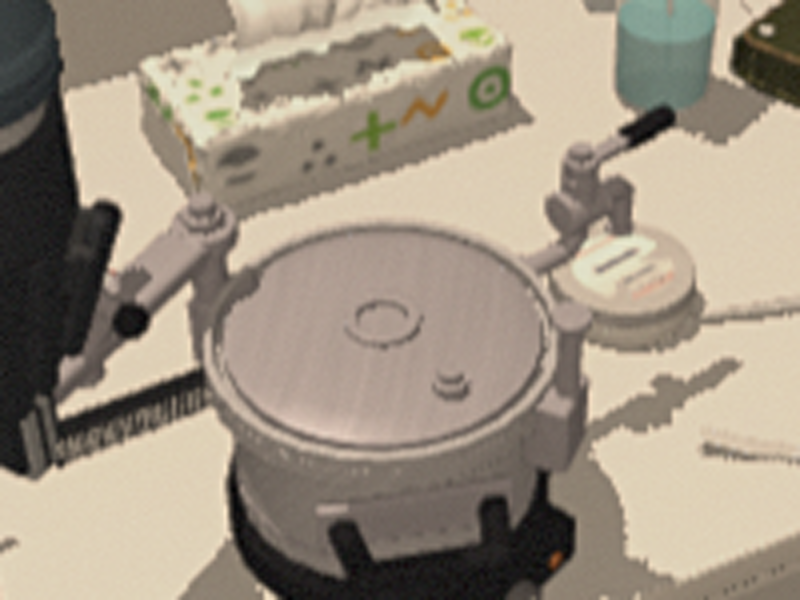

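Call:
servo_tool:
  plan:
    - [[-0.012,-0.008,0,0,-1],[-0.016,-0.01,0,0,-1],[0,0,0.04,0,-1],[0,0,0.05,0,-1],[-0.03,0,0.04,0,-1],[-0.04,0,0.02,0,-1],[0,0,0,0,-1],[0,0,0,0,-1]]

```text
time_s: 28.6
eef_pos: [0.3606, -0.0287, 0.3128]
eef_rot: [0.001, 0.956, 0.295, 0.001]
wrist_force: [0.1, 0.2, -1.0]
opening: 0.002
```

Call:
servo_tool:
  plan:
    - [[-0.01,0.045,0,0,-1],[-0.01,0.045,0,0,-1],[-0.01,0.045,0,0,-1],[-0.01,0.045,0,0,-1],[0,0,0,0,-1],[0,0,0,0,-1]]

```text
time_s: 29.2
eef_pos: [0.3204, 0.1525, 0.3107]
eef_rot: [-0.0, 0.955, 0.298, -0.002]
wrist_force: [-0.7, -0.4, -0.5]
opening: -0.005
```

```bash
python3 look.py 15 top scene; python3 -c "
import cv2
a=cv2.imread('pics/top15.png');cv2.imwrite('pics/top15c.png',cv2.resize(a[130:280,190:440],(800,480),interpolation=2))
a=cv2.imread('pics/scene15.png');cv2.imwrite('pics/scene15c.png',cv2.resize(a[140:340,190:450],(780,600),interpolation=2))"
```

```text
top vent_pivot 0.6 [ 0.527 -0.306] [195. 331.]
top vent_grip 0.72 [ 0.536 -0.352] [190. 352.]
top wheel_center 0.91 [ 0.515 -0.05 ] [201. 211.]
top star_a 0.63 [ 0.513 -0.01 ] [203. 192.]
top star_a 0.62 [ 0.548 -0.067] [186. 219.]
top star_a 0.59 [ 0.484 -0.061] [216. 216.]
top bar_pivot 0.88 [ 0.567 -0.132] [178. 252.]
top bar_pivot 0.65 [ 0.447 -0.372] [231. 362.]
top bar_pivot 0.64 [ 0.526 -0.304] [195. 330.]
top bar_push 0.62 [0.476 0.001] [221. 191.]
top lid 0.61 [ 0.491 -0.185] [212. 278.]
scene vent_grip 0.57 [ 0.549 -0.055] [211. 216.]
scene wheel_center 0.59 [ 0.518 -0.05 ] [210. 216.]
scene star_a 0.67 [ 0.491 -0.068] [216. 232.]
scene star_a 0.53 [ 0.53  -0.012] [212. 193.]
scene bar_push 0.82 [0.477 0.007] [250. 193.]
30.0 [0.321  0.1516 0.3123] [-0.     0.955  0.295  0.   ] [ 0.3 -0.   0. ] [ 0.1  -0.42  2.01  0.    1.55  1.07]
```

View pics/top15c.png

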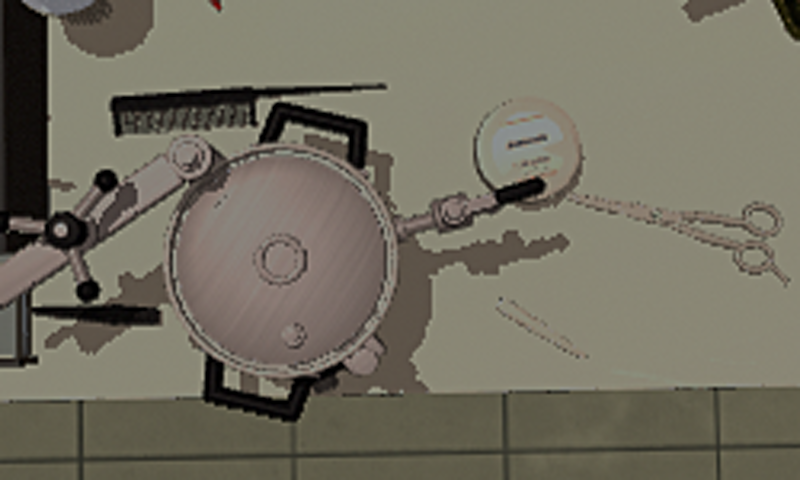

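View pics/scene15c.png

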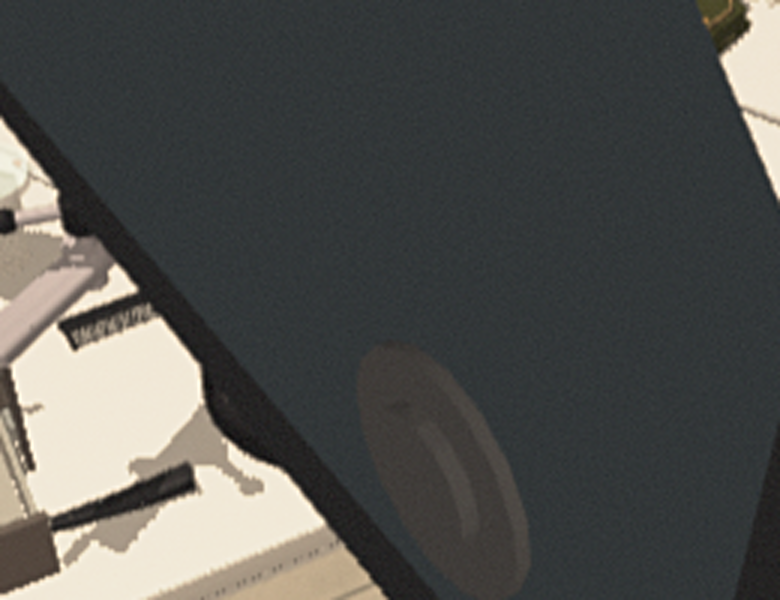

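The top view shows the lever in line with the outlet and the bar and wheel clear of the lid. The lid is seated, with its cup at crop position (281, 260) and the valve at (293, 333). The comb, clips, scissors and jar haven't moved, and the arm is clear of everything.

```bash
python3 -c "
from bench import *
print(hand_in())"
```

```text
the job is handed in; nothing more can be done
None
```

The steriliser is open and the job is handed in at about 30 s of the 66 s allowed. Everything was pushed with the shut fingertips, in the order you asked:

- **Exhaust lever:** I pushed it round to its stop, where the force rose to about 8 N. In the last top view it lies in line over the outlet.
- **Star wheel:** I pushed one arm anticlockwise about half a turn, which leaves the wheel at about 3.3–3.4 rad by the images. The bar then swung free, so the screw's foot is out of the cup.
- **Clamping bar:** I swung it left to about 1.64 rad. By my measurements the wheel's arms end outside the lid's edge even at their nearest.

In the last top view the lid is still seated, and the comb, both clips, the scissors and the jar lie where they were. The arm stands clear, at about (0.32, 0.15, 0.31), with no wrist force.

- **Disagreement:** the steriliser measured about 37–39° turned, though the listing says at most 33°. I worked from the measured positions.
- **View blocked:** in the last scene picture the arm hides the pot, so the final check of the lid rests on the top view and an earlier scene picture.

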